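Stand the round-window sample plate up against the viewing fence

ROBOT

A 7-joint arm with a two-finger parallel gripper is mounted at the origin on the work surface. World frame = base frame: x ahead of the robot, y to its left, z up, the work surface at z = 0. Lengths are in m, angles in rad, forces in N, time in s.
With the tool pointing down it reaches from about 0.35 to 0.9 m from the base axis. Payload 8.1 kg.
Tool frame: the origin (TCP) lies at the very end of the fingers, on their centre line; the grasp point (between the pads) lies 19 mm behind it (arm.grasp_offset is the distance from the TCP to the grasp point, in m); z points along the fingers, y is the direction in which the jaws open and shut (so a half turn about z gives the same grasp; the last joint's range is limited). The gripper opens to 92 mm and grips with 3 to 60 N. Pads are 19 mm wide; open, the fingers measure 130 mm over their backs; the gripper's body (75 mm by 190 mm) begins 47 mm behind the grasp point.
Start: joints at [1.236, 0.434, 0.025, 1.573, -0.012, 1.134, -0.075], TCP at [0.144, -0.608, 0.227] pointing down, gripper open.
Joint ranges: [-2.62, 2.62], [-0.44, 2.09], [-1.27, 1.32], [0.08, 2.57], [-1.32, 4.46], [0.12, 2], [-2.74, 2.74]. Speed limits (rad/s): [2.22, 2.22, 3.01, 3.01, 3.14, 3.14, 3.14].

INTERFACE

Orientations are given as a rotation vector (axis times angle).
In Python, from cell import arm, eyes, workorder gives the robot as it stands.
- The arm moves only by the shell command python3 -m inch 'ROWS' [FORCE]. ROWS is JSON, a list that holds one entry, the list of rows, each a list of 5 numbers: the closure, from 0 (fully open) to 1 (shut), then the shift along the tool's x, y, z in mm, then the turn about the tool's z in degrees. A call has 1 to 12 rows; each row shifts and turns the pose as measured when the row begins, along the tool's axes as they then stand; what a row does not reach is not made up. A row lasts 1/10 s, in which the tool goes at most 50 mm and 8.59 degrees, less where a joint would pass 70% of its speed; a pose out of reach is approached as far as the arm can. A call with a gripper value outside its range is refused whole. The fingers move at their own pace and stop on an object; FORCE is the grip in N (left out, the last holds). Time passes only in rows, so rows that do not move let the fingers close. It gives the time, the measured TCP pose, the force and the opening at its end, in the units of the state.
- arm.observe(): the state, without advancing time (a new reading comes with each control period).
- eyes.get_image(name): name is "side" or "top"; returns a dict with "frame" (384x512x3 uint8, blue, green, red), "intrinsics" (3x3 intrinsics, pixels), "rvec" (rotation vector, rad) and "tvec" (3), from world to camera coordinates, as OpenCV has them. Camera axes: x right, y down, z forward; pixel columns grow to the right and rows downward; lengths in m; the calibration is good to about 2 mm. A picture is of the moment at which its call begins. There is no depth.
- workorder.sign_off(): hands the job in, once; it reports no verdict.
The state is a dict: "clock": time; "joints": joint angles; "dq": joint speeds; "joint_efforts": joint torques, N m; "position": TCP position; "ee_rot": TCP orientation; "force": force on the tool from outside, world axes, zero at the start; "ft_torque": the same for the moment, N m; "width": opening from 0.0 (shut) to 1.0 (fully open).
Only numpy, scipy, OpenCV 4.12 (cv2) and the standard library are available. Lean on these libraries where they do the work, as an engineer would, in place of code of your own. Each camera call takes 0.05 s, during which the arm holds its last target.

TASK

On the viewing stand two sample plates lie sloping on their props. Push the raised edge of the plate with the round window forwards and up towards the fence, so that the plate pivots up on its lower edge and is left standing upright, resting squarely against the fence of its own bay; do not lift it off the stand. Leave the plate with the narrow slot lying as it is.

Things in the scene. Friction and masses are not known exactly. Their poses are not given: they have to be found in the camera images.
- round_plate_center (a point): Centre (mid-thickness, middle of the window) of the plate to tip: aluminium, 90 (x) x 80 (y) x 6 mm (z), 0.11 kg, round window 44 mm across. It starts sloping 38 degrees, lower edge on the stand's base, almost touching the fence, underside on two lugs; raised edge free, 55 mm above the base. x points down the slope (raised edge 45 mm along -x; x points down when upright), y along the edges, z out of the upper face.
- round_plate_foot (a point): Middle of the lower edge of that plate, mid-thickness, 45 mm along its x from its centre. The plate pivots about this edge: its raised edge swings up on an arc of 90 mm radius. The fingertips cling to that edge, so a dead-level push jams; closed fingertips put behind the raised edge, reaching some 15 mm below it, must move forwards and up along the arc with it, then press lightly home against the fence.
- slot_plate_center (a point): Centre of the other plate, to be left alone: same size, material and axes, lying the same way in the other bay, but with a narrow slot 56 x 14 mm (long along x) in place of the round window.
- stand: Fixed stand: base 270 x 300 mm, top at z=12; bays centred at y=+70, -70. Origin on the table under the fence face's foot; x points from plates to fence, y along it, z up. Fence 90 high above the base, leaning back 9 degrees, with openings; lens barrels behind it up to z=75. Each bay's lugs: x=-53, 12 wide, 31 either side of its middle, up to z=49, free between. An upright plate's centre: x=4, z=57.

How it is judged:
At the end, for the whole second after the job is handed in: The round-window plate stands at rest on its lower edge, within 18 degrees of upright and 12 of square to the fence, its centre within 20 mm of the fence's foot line (15 mm on the near side), 45 to 67 mm up and within 25 mm of a bay's middle; the slot plate lies as before, within 15 mm (angle between round_plate_center's own x axis and vertical above 2.828 rad and x of round_plate_center in the frame of stand between -0.015 and 0.02 m and z of round_plate_center in the frame of stand between 0.045 and 0.067 m and (y of round_plate_center in the frame of stand between -0.095 and -0.045 m or y of round_plate_center in the frame of stand between 0.045 and 0.095 m) and angle between the y axis of round_plate_center and the y axis of stand, either way round below 0.21 rad and linear speed of round_plate below 0.02 m/s and distance of slot_plate_center from where it was at the start of the episode below 0.015 m and angle between slot_plate_center's own x axis and vertical below 2.45 rad); the robot touches nothing.
It fails at once if the round-window plate is lifted: its lower edge rises more than 25 mm above the base (z of round_plate_foot in the frame of stand above 0.04 m).
It fails at once if the slot plate is shifted by more than 15 mm or tipped (distance of slot_plate_center from where it was at the start of the episode above 0.015 m or angle between slot_plate_center's own x axis and vertical above 2.45 rad).
It also fails if it takes over 35 s, if anything falls off the work surface, if the arm or the gripper's body presses on something with over 40 N, if the wrist force passes 120 N, or if a joint passes its speed limit or range.

## Working session

There is one attempt and no reset: what is moved stays moved. The work goes in short steps, Python scripts to look and compute and a shell command to move; the robot and the scene stay as the last step left them, time stands still between calls to the robot, and variables do not carry over. Pictures are saved under pics/ and viewed, and the job is handed in when it is done.

```bash
ls; mkdir -p pics; python3 - <<'E'
from cell import arm, eyes, workorder
import cv2
s=arm.observe(); print(s)
for n in("side","top"):
    d=eyes.get_image(n); cv2.imwrite(f"pics/{n}0.png",d["frame"]); print(n,d["intrinsics"],d["rvec"],d["tvec"])
E
```

```text
pics
{'clock': 0.0, 'joints': array([ 1.23637016,  0.4352419 ,  0.02494243,  1.57406995, -0.01162287,
        1.13400223, -0.07509375]), 'dq': array([ 0.00136791, -0.00037634,  0.00066567, -0.00017498,  0.00031988,
       -0.00114233,  0.00025836]), 'joint_efforts': array([ 1.17650270e-03, -6.67862821e+01,  9.85359661e-01, -3.14457500e+01,
       -6.05583494e-02,  4.28743742e-02,  1.80087386e-04]), 'position': array([ 0.14345153, -0.60779883,  0.22594336]), 'ee_rot': array([-3.11898040e+00, -3.63087013e-01,  4.57159469e-04]), 'force': array([-0.18257438,  0.80442591,  0.11530605]), 'ft_torque': array([-0.00352012, -0.03903361,  0.01697856]), 'width': 1.00160470211229}
side [[422.99979368   0.         259.54647819]
 [  0.         422.99979368 191.1638371 ]
 [  0.           0.           1.        ]] [ 2.28456986 -0.38128425  0.15486311] [-0.55245596  0.20667176  0.5372301 ]
top [[400.0078434    0.         249.3603885 ]
 [  0.         400.0078434  196.50647608]
 [  0.           0.           1.        ]] [ 2.1854264  -2.15702149  0.09913554] [0.03192358 0.58456881 0.64461107]
```

View pics/side0.png

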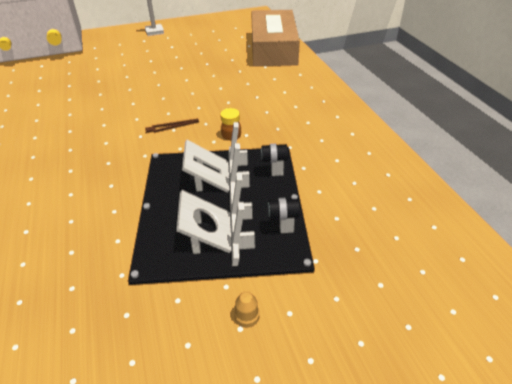

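View pics/top0.png

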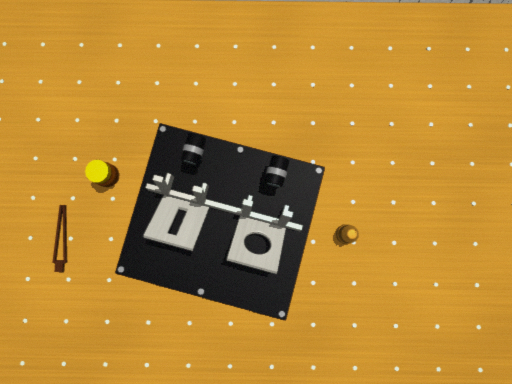

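```bash
python3 - <<'E'
import cv2
a=cv2.imread("pics/top0.png")[115:330,105:335]; cv2.imwrite("pics/t0c.png",cv2.resize(a,None,fx=2.7,fy=2.7,interpolation=cv2.INTER_CUBIC)) 
a=cv2.imread("pics/side0.png")[115:285,120:320]; cv2.imwrite("pics/s0c.png",cv2.resize(a,None,fx=3.5,fy=3.5,interpolation=cv2.INTER_CUBIC))
E
cat > h.py <<'E'
from cell import arm, eyes, workorder
import numpy as np, cv2
from scipy.spatial.transform import Rotation as R
def cam(n):
    d=eyes.get_image(n); return d
def ray(d,px,z):
    Rm,_=cv2.Rodrigues(np.array(d["rvec"])); t=np.array(d["tvec"]).ravel()
    K=np.array(d["intrinsics"]); c=-Rm.T@t
    v=Rm.T@np.linalg.inv(K)@np.array([px[0],px[1],1.])
    return c+v*(z-c[2])/v[2]
def proj(d,P):
    p,_=cv2.projectPoints(np.array(P,float).reshape(-1,3),np.array(d["rvec"]),np.array(d["tvec"]),np.array(d["intrinsics"]),None); return p.reshape(-1,2)
E
```

```text
(no output)
```

View pics/t0c.png

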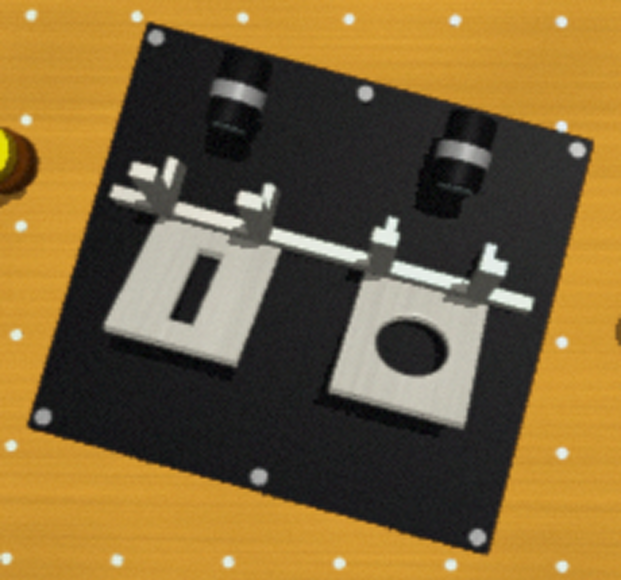

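View pics/s0c.png

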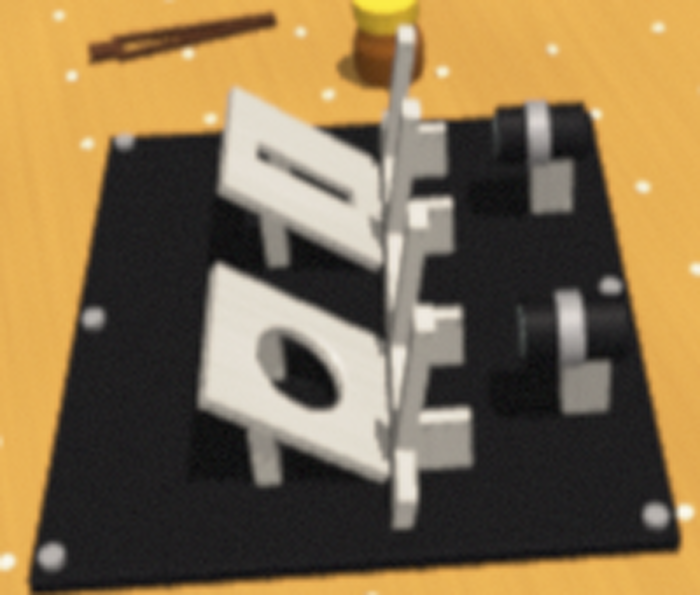

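```bash
python3 - <<'E'
from h import *
t=cam("top"); s=cam("side")
T=lambda u,v:(105+(u+.5)/2.7-.5,115+(v+.5)/2.7-.5)
S=lambda u,v:(120+(u+.5)/3.5-.5,115+(v+.5)/3.5-.5)
for n,d,c in(("top",t,[T(148,22),T(593,142),T(488,552),T(28,428)]),("side",s,[S(110,138),S(587,104),S(680,540),S(32,578)])):
    P=np.array([ray(d,p,.012) for p in c]); print(n,P.round(4)); print(np.linalg.norm(P-np.roll(P,-1,0),axis=1))
    print(P.mean(0))
# raised edge: upper-face corners z ~ ; lower plate
for n,d,c in(("top",t,[T(331,391),T(465,424)]),("side",s,[S(216,263),S(203,402)])):
    print(n,[ray(d,p,.012+.0585).round(4) for p in c])
print(arm.observe()["clock"])
E
```

```text
top [[ 0.7132  0.1988  0.012 ]
 [ 0.6381 -0.0895  0.012 ]
 [ 0.3805 -0.0234  0.012 ]
 [ 0.4524  0.265   0.012 ]]
[0.29787309 0.26592513 0.29719991 0.26911989]
[0.54605643 0.08774468 0.012     ]
side [[ 0.4514  0.2654  0.012 ]
 [ 0.7117  0.207   0.012 ]
 [ 0.6364 -0.0894  0.012 ]
 [ 0.3799 -0.0206  0.012 ]]
[0.26673562 0.30580567 0.26557448 0.29477658]
[0.54484695 0.09059623 0.012     ]
top [array([0.4815, 0.0723, 0.0705]), array([ 0.4638, -0.0047,  0.0705])]
side [array([0.4823, 0.0772, 0.0705]), array([ 0.4615, -0.0034,  0.0705])]
0.2
```

```bash
cat >> h.py <<'E'
yaw=np.radians(-14.4); xh=np.array([np.cos(yaw),np.sin(yaw),0]); yh=np.array([-np.sin(yaw),np.cos(yaw),0]); zh=np.array([0,0,1.])
O=np.array([.5455,.0892,0])+.0145*xh
W=lambda p:O+p[0]*xh+p[1]*yh+p[2]*zh
def stat(target=None):
    o=arm.observe(); p=np.array(o["position"]); M=R.from_rotvec(o["ee_rot"]).as_matrix()
    d=p-O; print("t",round(o["clock"],2),"stand mm",(np.array([d@xh,d@yh,d[2]])*1e3).round(1),"toolx yaw rel stand deg",round(np.degrees(np.arctan2(M[1,0],M[0,0])-yaw),2),"toolz",M[:,2].round(3),"F",np.array(o["force"]).round(1),"w",round(o["width"],3),"world",p.round(3))
    if target is not None: print("tool shift mm",(M.T@(W(np.array(target)/1e3)-p)*1e3).round(1))
E
python3 - <<'E'
from h import *
stat([-130,-70,200])
for n in("top","side"):
    d=cam(n); im=cv2.imread(f"pics/{n}0.png")
    th=np.radians(38);px=np.array([np.cos(th),0,-np.sin(th)]);pz=np.array([np.sin(th),0,np.cos(th)]);py=np.array([0,1,0])
    for b in(-.07,.07):
        piv=np.array([-.0046,b,.012])
        for zz in(0,.006):
            q=[W(piv-a*px*.09+c*.04*py+zz*pz) for a,c in((0,-1),(0,1),(1,1),(1,-1))]
            cv2.polylines(im,[(proj(d,q)*8).round().astype(int)],True,(0,0,255),1,cv2.LINE_AA,3)
    f=[W(np.array(v)) for v in((0,-.14,.012),(0,.14,.012),(.0143,.14,.102),(.0143,-.14,.102))]
    cv2.polylines(im,[(proj(d,f)*8).round().astype(int)],True,(0,255,0),1,cv2.LINE_AA,3)
    im=im[115:330,105:335]
    cv2.imwrite(f"pics/{n}ov.png",cv2.resize(im,None,fx=2.7,fy=2.7,interpolation=cv2.INTER_CUBIC))
E
```

```text
t 0.2 stand mm [-230.5 -775.3  226.3] toolx yaw rel stand deg 27.68 toolz [-0.     0.001 -1.   ] F [0.1 0.5 1. ] w 0.999 world [ 0.143 -0.608  0.226]
tool shift mm [ 416.6 -577.9   26.8]
```

View pics/topov.png

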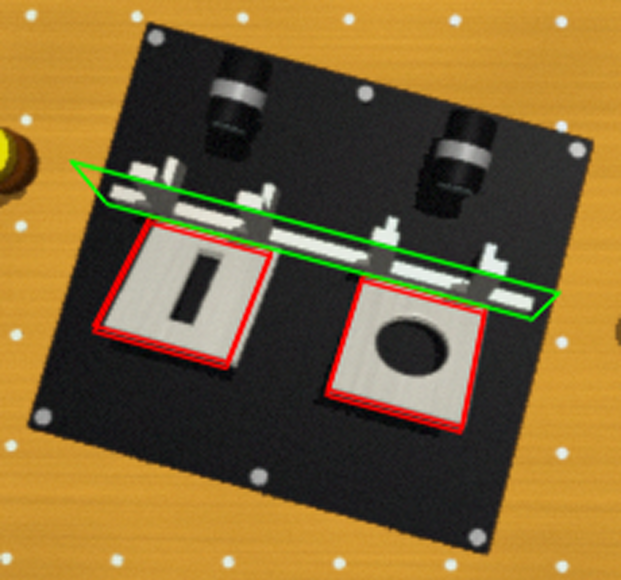

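View pics/sideov.png

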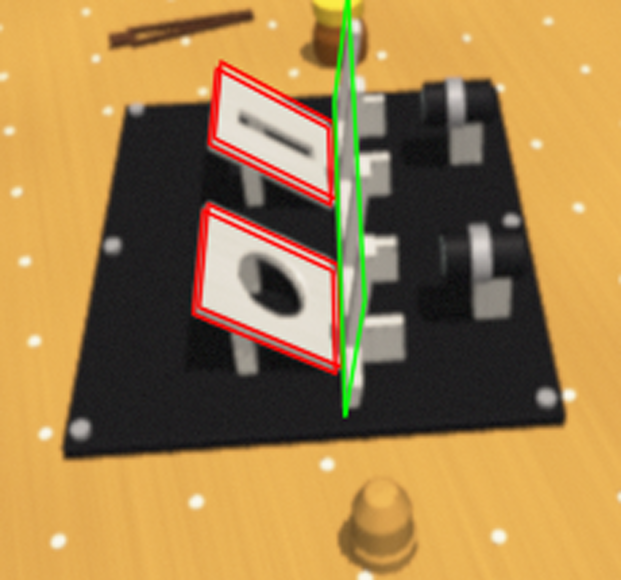

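```bash
python3 -m inch '[[[1,45,0,0,7],[1,45,0,0,7],[1,45,0,0,7],[1,45,0,0,7],[1,30,-35,0,0],[1,0,-45,0,0],[1,0,-45,0,0],[1,0,-45,0,0]]]' 20; python3 -c "
from h import *
stat([-130,-70,200])"
```

```text
clock: 1.1
position: [0.4012, -0.4473, 0.2228]
ee_rot: [3.105, -0.455, -0.007]
force: [1.6, 0.6, 0.2]
width: 0.352
t 1.1 stand mm [ -20.9 -555.6  222.8] toolx yaw rel stand deg -2.28 toolz [-0.005 -0.002 -1.   ] F [1.6 0.6 0.2] w 0.352 world [ 0.401 -0.447  0.223]
tool shift mm [-128.2 -480.9   21.5]
```

```bash
python3 -m inch '[[[1,0,-46,0,-2],[1,-10,-46,0,0],[1,-10,-46,0,0],[1,-12,-46,0,0],[1,-12,-46,0,0],[1,-12,-46,0,0],[1,-12,-46,0,0],[1,-12,-40,0,0],[1,-12,-30,0,0],[1,-10,-20,0,0],[1,0,0,0,0]]]'; python3 -c "
from h import *
stat([-110,-70,120])"
```

```text
clock: 2.2
position: [0.4071, 0.0012, 0.2227]
ee_rot: [3.117, -0.377, 0.003]
force: [1.2, 0.6, -0.8]
width: 0.004
t 2.2 stand mm [-126.7 -119.6  222.7] toolx yaw rel stand deg 0.59 toolz [ 0.002 -0.002 -1.   ] F [ 1.2  0.6 -0.8] w 0.004 world [0.407 0.001 0.223]
tool shift mm [ 17.  -49.6 102.7]
```

```bash
python3 -m inch '[[[1,0,-25,0,0.6],[1,0,-22,20,0],[1,4,-4,35,0],[1,4,0,30,0],[1,4,0,15,0],[1,3,0,0,0],[1,0,0,0,0]]]'; python3 - <<'E'
from h import *
stat([-105,-70,53])
for n in("top","side"):
    im=cam(n)["frame"][115:330,105:335]
    cv2.imwrite(f"pics/{n}1.png",cv2.resize(im,None,fx=2.7,fy=2.7,interpolation=cv2.INTER_CUBIC))
E
```

```text
clock: 2.9
position: [0.4386, 0.0451, 0.1214]
ee_rot: [3.114, -0.399, 0.013]
force: [-0.2, -0.4, 0.1]
width: 0.006
t 2.9 stand mm [-107.1  -69.3  121.4] toolx yaw rel stand deg -0.19 toolz [ 0.008 -0.003 -1.   ] F [-0.2 -0.4  0.1] w 0.006 world [0.439 0.045 0.121]
tool shift mm [ 1.5  0.6 68.5]
```

View pics/side1.png

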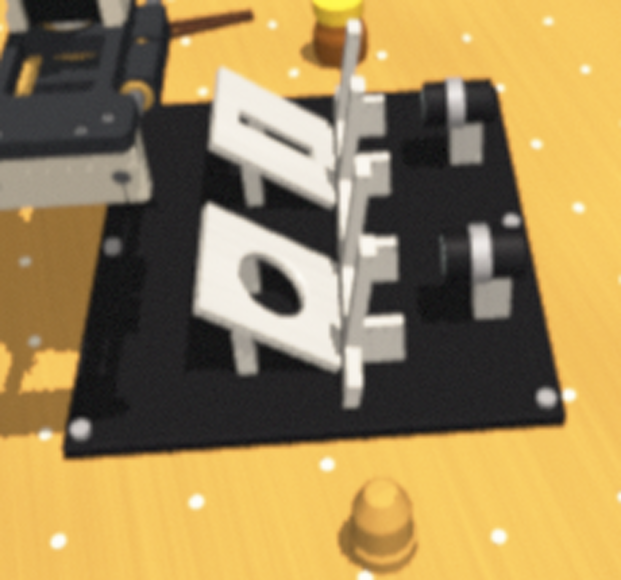

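View pics/top1.png

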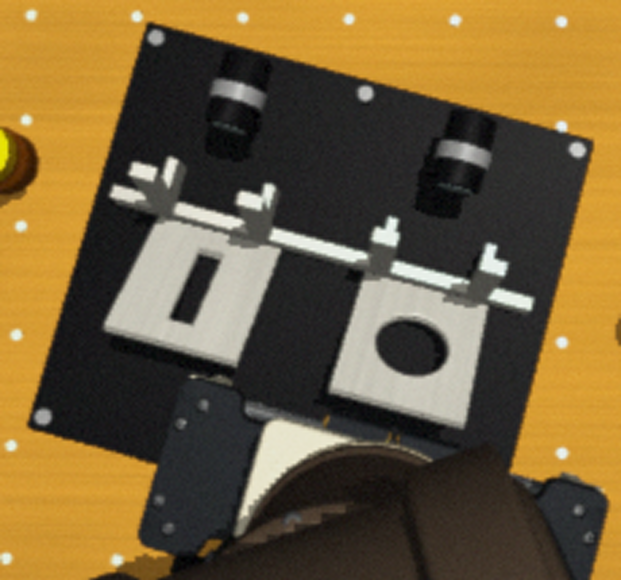

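```bash
python3 -m inch '[[[1,0,0,25,0],[1,0,0,25,0],[1,0,0,15,0],[1,0,0,4,0],[1,0,0,0,0]]]'; python3 - <<'E'
from h import *
stat([-90,-70,53])
for n in("top","side"):
    im=cam(n)["frame"][115:330,105:335]
    cv2.imwrite(f"pics/{n}2.png",cv2.resize(im,None,fx=2.7,fy=2.7,interpolation=cv2.INTER_CUBIC))
E
```

```text
clock: 3.5
position: [0.4439, 0.045, 0.0567]
ee_rot: [-3.115, 0.402, -0.032]
force: [0.3, -0.5, 0.2]
width: 0.005
t 3.5 stand mm [-102.   -68.1   56.7] toolx yaw rel stand deg -0.3 toolz [ 0.02  -0.002 -1.   ] F [ 0.3 -0.5  0.2] w 0.005 world [0.444 0.045 0.057]
tool shift mm [11.9  1.8  3.9]
```

View pics/side2.png

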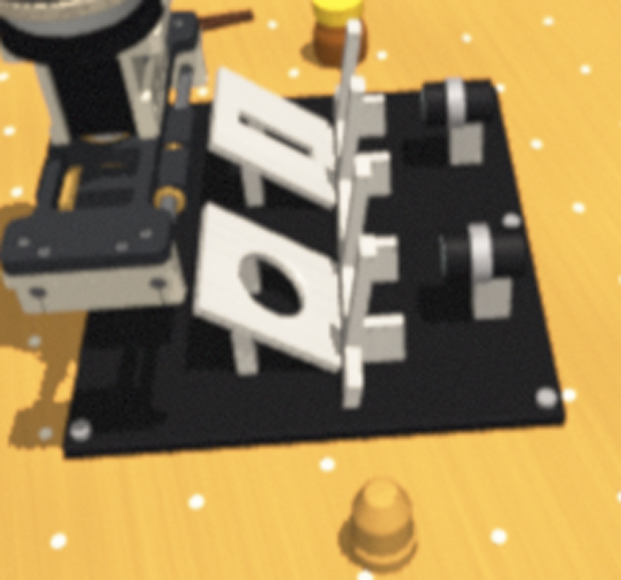

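```bash
python3 -m inch '[[[1,5,0,2,0],[1,5,0,1,0],[1,2,0,0,0],[1,0,0,0,0]]]'; python3 - <<'E'
from h import *
stat([-85,-70,53])
E
```

```text
clock: 4.0
position: [0.459, 0.0419, 0.0567]
ee_rot: [-3.113, 0.402, -0.041]
force: [0.3, -1.1, 0.6]
width: 0.008
t 4.0 stand mm [-86.5 -67.4  56.7] toolx yaw rel stand deg -0.33 toolz [ 0.026 -0.001 -1.   ] F [ 0.3 -1.1  0.6] w 0.008 world [0.459 0.042 0.057]
tool shift mm [1.4 2.7 3.7]
```

```bash
python3 -m inch '[[[1,0,2,4,0],[1,0,0,2,0],[1,1,0,0,0]]]'; python3 - <<'E'
from h import *
stat([-85,-70,53])
for n in("top","side"):
    im=cam(n)["frame"][115:330,105:335]
    cv2.imwrite(f"pics/{n}3.png",cv2.resize(im,None,fx=2.7,fy=2.7,interpolation=cv2.INTER_CUBIC))
E
```

```text
clock: 4.3
position: [0.4594, 0.0394, 0.0502]
ee_rot: [-3.113, 0.402, -0.04]
force: [-0.5, 0.0, -0.1]
width: 0.008
t 4.3 stand mm [-85.5 -69.6  50.2] toolx yaw rel stand deg -0.34 toolz [ 0.026 -0.001 -1.   ] F [-0.5  0.  -0.1] w 0.008 world [0.459 0.039 0.05 ]
tool shift mm [ 0.6  0.3 -2.8]
```

View pics/side3.png

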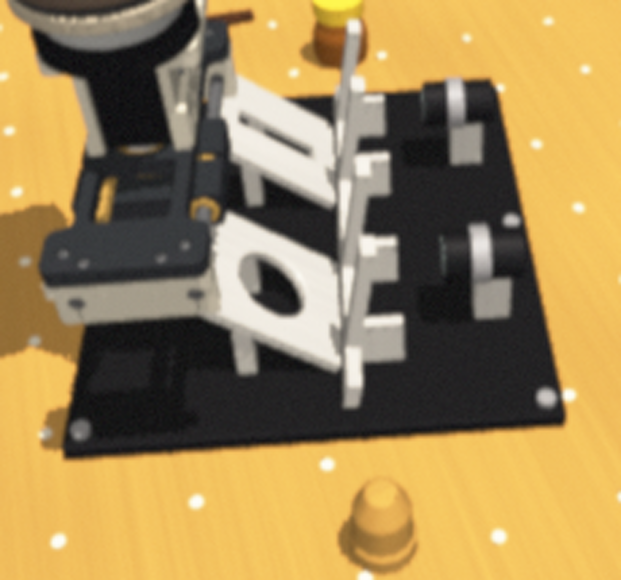

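```bash
python3 -m inch '[[[1,1.5,0,0,0],[1,1.5,0,0,0]]]'; python3 - <<'E'
from h import *
stat()
E
```

```text
clock: 4.6
position: [0.4621, 0.0388, 0.0504]
ee_rot: [-3.113, 0.402, -0.039]
force: [-4.5, 1.5, 2.9]
width: 0.002
t 4.6 stand mm [-82.8 -69.6  50.4] toolx yaw rel stand deg -0.32 toolz [ 0.025 -0.001 -1.   ] F [-4.5  1.5  2.9] w 0.002 world [0.462 0.039 0.05 ]
```

```bash
python3 -m inch '[[[1,3.2,0,-3.5,0],[1,3.2,0,-3.5,0]]]'; python3 - <<'E'
from h import *
stat([-70,-70,63.9])
im=cam("side")["frame"][115:330,105:335]
cv2.imwrite(f"pics/s4.png",cv2.resize(im,None,fx=2.7,fy=2.7,interpolation=cv2.INTER_CUBIC))
E
```

```text
clock: 4.8
position: [0.4671, 0.0373, 0.0575]
ee_rot: [-3.114, 0.401, -0.035]
force: [-2.6, -0.4, 2.0]
width: 0.008
t 4.8 stand mm [-77.5 -69.8  57.5] toolx yaw rel stand deg -0.27 toolz [ 0.023 -0.001 -1.   ] F [-2.6 -0.4  2. ] w 0.008 world [0.467 0.037 0.058]
tool shift mm [ 7.6  0.1 -6.2]
```

View pics/s4.png

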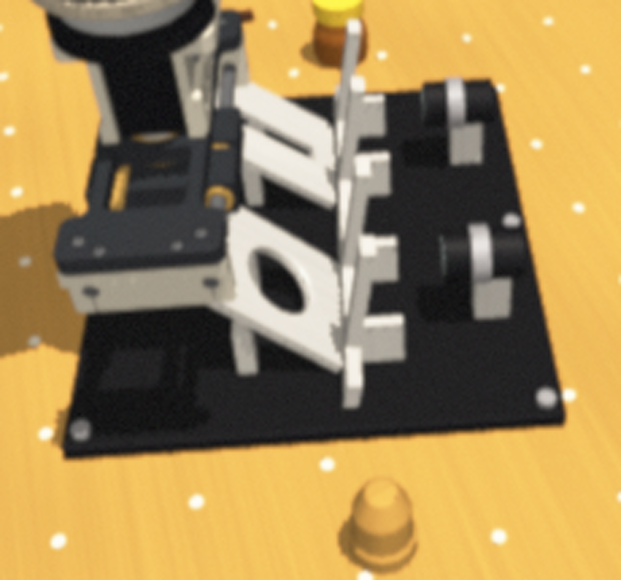

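```bash
python3 -m inch '[[[1,3.8,0,-3.2,0],[1,3.8,0,-3,0],[1,4,0,-3,0],[1,4,0,-2.7,0]]]'; python3 - <<'E'
from h import *
stat([-54.4,-70,74.5])
im=cam("side")["frame"][115:330,105:335]
cv2.imwrite(f"pics/s5.png",cv2.resize(im,None,fx=2.7,fy=2.7,interpolation=cv2.INTER_CUBIC))
E
```

```text
clock: 5.25
position: [0.4846, 0.0328, 0.0719]
ee_rot: [-3.113, 0.401, -0.039]
force: [-0.8, 1.0, -0.2]
width: 0.008
t 5.25 stand mm [-59.5 -69.7  71.9] toolx yaw rel stand deg -0.3 toolz [ 0.025 -0.001 -1.   ] F [-0.8  1.  -0.2] w 0.008 world [0.485 0.033 0.072]
tool shift mm [ 5.1  0.2 -2.5]
```

View pics/s5.png

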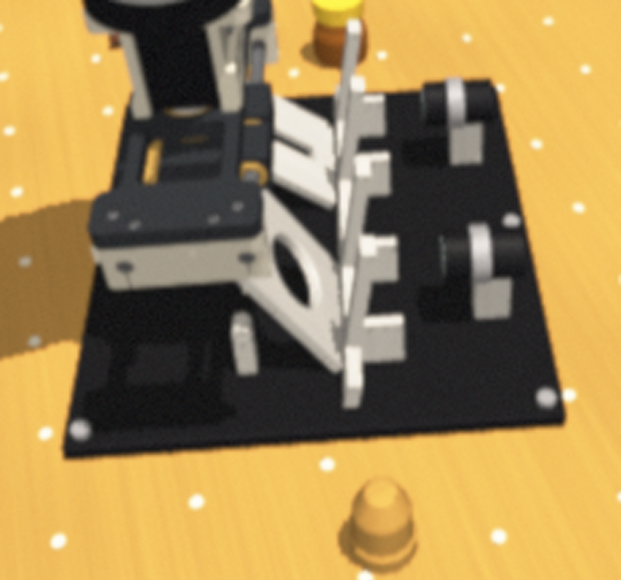

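```bash
python3 -m inch '[[[1,4.5,0,-2.3,0],[1,4.5,0,-2,0],[1,4.5,0,-1.8,0],[1,4.5,0,-1.6,0],[1,4.5,0,-1.4,0]]]'; python3 - <<'E'
from h import *
stat([-27.7,-70,83.6])
im=cam("side")["frame"][115:330,105:335]
cv2.imwrite(f"pics/s6.png",cv2.resize(im,None,fx=2.7,fy=2.7,interpolation=cv2.INTER_CUBIC))
E
```

```text
clock: 5.8
position: [0.5094, 0.0263, 0.0828]
ee_rot: [-3.113, 0.402, -0.043]
force: [-0.0, 0.6, -0.5]
width: 0.003
t 5.8 stand mm [-33.8 -69.9  82.8] toolx yaw rel stand deg -0.34 toolz [ 0.027 -0.001 -1.   ] F [-0.   0.6 -0.5] w 0.003 world [0.509 0.026 0.083]
tool shift mm [ 6.1  0.  -0.6]
```

View pics/s6.png

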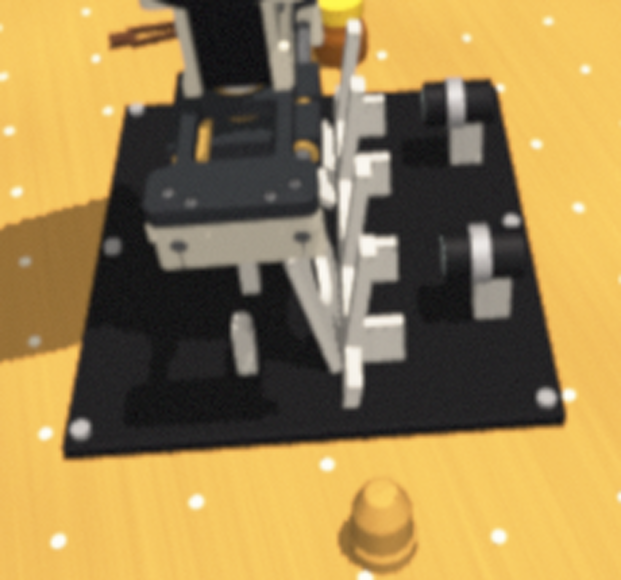

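```bash
python3 -m inch '[[[1,4.5,0,-0.8,0],[1,4.5,0,-0.5,0],[1,4.5,0,-0.3,0],[1,4,0,0,0]]]'; python3 - <<'E'
from h import *
stat([-4,-70,84.5])
im=cam("side")["frame"][115:330,105:335]
cv2.imwrite(f"pics/s7.png",cv2.resize(im,None,fx=2.7,fy=2.7,interpolation=cv2.INTER_CUBIC))
E
```

```text
clock: 6.25
position: [0.5283, 0.0213, 0.0852]
ee_rot: [-3.113, 0.403, -0.044]
force: [0.4, -0.6, 0.1]
width: 0.008
t 6.25 stand mm [-14.2 -70.   85.2] toolx yaw rel stand deg -0.35 toolz [ 0.028 -0.001 -1.   ] F [ 0.4 -0.6  0.1] w 0.008 world [0.528 0.021 0.085]
tool shift mm [10.2 -0.1  1. ]
```

View pics/s7.png

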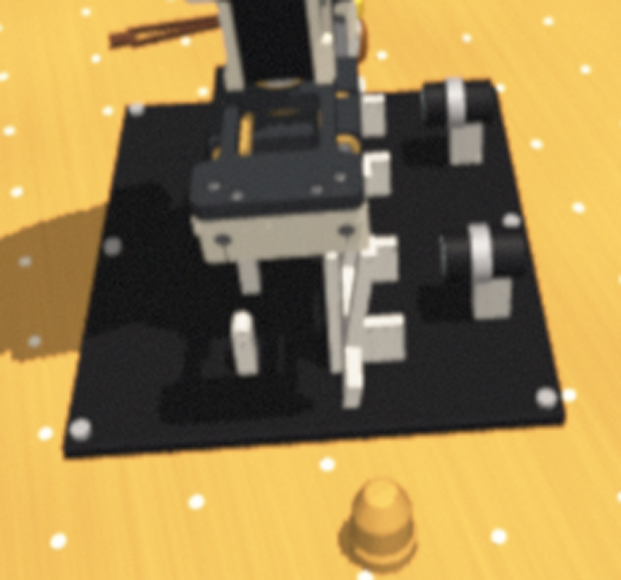

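```bash
python3 -m inch '[[[1,3,0,0,0],[1,3,0,0,0],[1,2,0,0,0]]]'; python3 - <<'E'
from h import *
stat([-4,-70,84.5])
im=cam("side")["frame"][115:330,105:335]
cv2.imwrite(f"pics/s8.png",cv2.resize(im,None,fx=2.7,fy=2.7,interpolation=cv2.INTER_CUBIC))
E
```

```text
clock: 6.6
position: [0.5372, 0.0189, 0.0853]
ee_rot: [-3.113, 0.403, -0.044]
force: [-0.1, -0.8, -0.4]
width: 0.005
t 6.6 stand mm [ -5.1 -70.2  85.3] toolx yaw rel stand deg -0.36 toolz [ 0.028 -0.001 -1.   ] F [-0.1 -0.8 -0.4] w 0.005 world [0.537 0.019 0.085]
tool shift mm [ 1.1 -0.2  0.9]
```

View pics/s8.png

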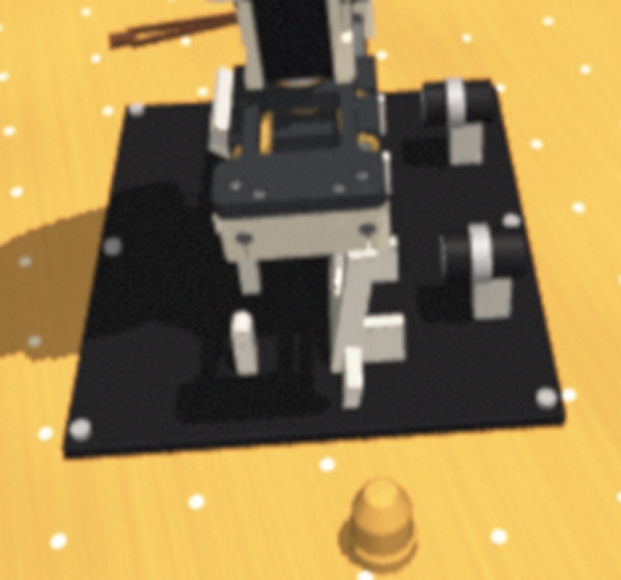

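Plate now lies against the fence; press lightly home to feel it.

```bash
python3 -m inch '[[[1,1.5,0,0,0],[1,1.5,0,0,0]]]'; python3 -c "
from h import *
stat()"
```

```text
clock: 6.85
position: [0.5385, 0.0185, 0.085]
ee_rot: [-3.113, 0.402, -0.039]
force: [-7.5, 2.7, 6.6]
width: 0.004
t 6.85 stand mm [ -3.7 -70.2  85. ] toolx yaw rel stand deg -0.33 toolz [ 0.025 -0.001 -1.   ] F [-7.5  2.7  6.6] w 0.004 world [0.538 0.019 0.085]
```

```bash
python3 -m inch '[[[1,-1.5,0,0,0],[1,-3,0,0,0],[1,-8,0,0,0],[1,-20,0,0,0],[1,-35,0,-5,0],[1,-40,0,-40,0],[1,-40,0,-45,0],[1,0,40,-45,0],[1,0,45,-20,0],[1,0,45,0,0],[1,0,45,0,0],[1,0,0,0,0]]]'; python3 - <<'E'
from h import *
stat()
for n in("top","side"):
    im=cam(n)["frame"][115:330,105:335]
    cv2.imwrite(f"pics/{n}9.png",cv2.resize(im,None,fx=2.7,fy=2.7,interpolation=cv2.INTER_CUBIC))
E
```

```text
clock: 8.05
position: [0.3531, -0.1112, 0.2208]
ee_rot: [-3.116, 0.392, -0.054]
force: [0.8, 0.4, 0.4]
width: 0.004
t 8.05 stand mm [-151.  -242.   220.8] toolx yaw rel stand deg 0.04 toolz [ 0.034 -0.003 -0.999] F [0.8 0.4 0.4] w 0.004 world [ 0.353 -0.111  0.221]
```

View pics/side9.png

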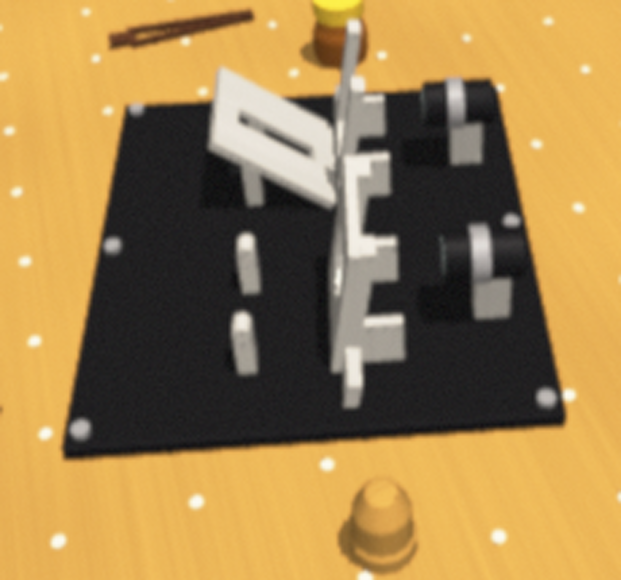

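View pics/top9.png

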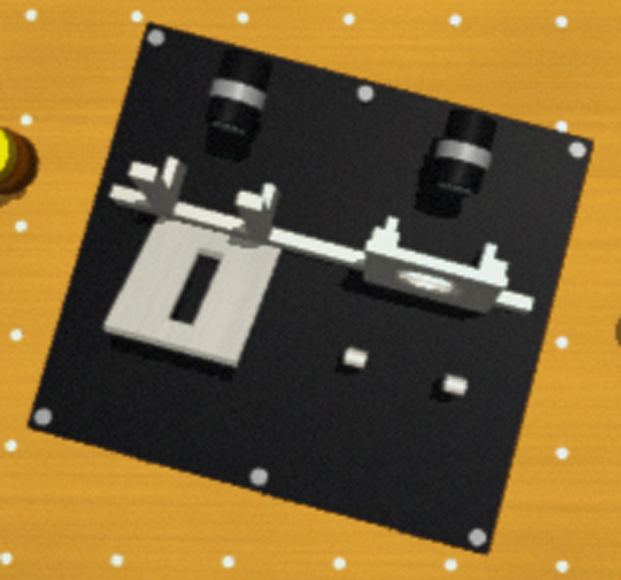

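```bash
python3 - <<'E'
from h import *
a=cv2.imread("pics/side1.png").astype(int)
b=cv2.imread("pics/side9.png").astype(int)
print("slot region mean diff",np.abs(a-b)[60:200,205:335].mean(), "foot top px->", ray(cam("top"),(105+440/2.7,115+266/2.7),.101).round(3), "expected top mid", W([.0085,-.07,.101]).round(3))
print(workorder.sign_off()); stat()
E
```

```text
slot region mean diff 11.107783882783883 foot top px-> [0.552 0.011 0.101] expected top mid [0.55  0.016 0.101]
the job is handed in; nothing more can be done
None
the job is handed in; nothing more can be done
```

I tipped the round-window plate up and it now stands against the fence of its own bay. The job was handed in at about 8 s of the 35 s allowed, and the sign-off gave no verdict.

I put the closed fingertips about 17 mm below the raised edge and moved them forwards and up along the 90 mm arc. I then pressed lightly home, at about 10 N in all, and backed straight away.

- **Round plate:** the last pictures from both cameras show it upright and flush against the fence. Its foot has stayed on the base. The top-edge midpoint measured about 5 mm from where I expected it, mostly sideways, which is well inside the limit. I did not measure its angles separately.
- **Slot plate:** its corners sit at the same pixels as before in both views. One check disagreed: a plain comparison of that area in the side view gave a mean difference of 11 grey levels. I put that down to the gripper's shadow and light and did not look into it further.
- **Robot:** it was clear of everything, about 0.15 m behind the fence line, 0.24 m to the side and 0.22 m up. The force readings were close to zero.

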